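# Load a flute joint into the cam fixture and lock it

### The arm

A 7-joint arm with a two-finger parallel gripper is mounted at the origin on the work surface. World frame = base frame: x ahead of the robot, y to its left, z up, the work surface at z = 0. Lengths are in m, angles in degrees, forces in N, time in s.
With the tool pointing down it reaches from about 0.375 to 0.925 m from the base axis. Payload 3.1 kg.
Tool frame: the origin (TCP) lies midway between the tips of the shut fingers; the grasp point (between the pads) lies 19 mm behind it; z points along the fingers, y is the line along which they close (so a half turn about z gives the same grasp; the last joint's range is limited). The gripper opens to 85 mm and grips with 20 to 120 N. Pads are 22 mm wide; open, the fingers measure 114 mm over their backs; the gripper's body (76 mm by 85 mm) begins 54 mm behind the grasp point. The pads swing forward as they close: fully open they stand 13 mm farther back than shut.
Start: joints at [58.854, 21.939, 2.515, 91.553, -1.026, 66.532, -2.859], TCP at [0.28, -0.586, 0.231] pointing down, gripper open.
Joint ranges: [-149.38, 149.38], [-23.57, 123.04], [-84.95, 90], [0, 143.3], [-89.99, 269.99], [3.08, 112.72], [-163.45, 163.45]. Speed limits (degrees/s): [159.86, 159.86, 180, 180, 180, 180, 180].

### API

Orientations are given as [roll, pitch, yaw] about the fixed x, y, z axes, in that order (R = Rz(yaw) Ry(pitch) Rx(roll)).
In Python, from bench import robot gives the robot as it stands.
- The arm moves only by the tool move_arm, never from a script. Its argument "plan" is a list of rows, each a list of 3 entries, a list of its own where there are three numbers: the shift along the tool's x, y, z scaled (see below), then the turn, a rotation vector about the tool's x, y, z scaled (see below), then the gripper command: -1 is shut, 1 is fully open, values between are in proportion. A call has 1 to 5 rows; each row shifts and turns the commanded pose from where the row before left it, along the tool's axes as they then stand; what a row does not reach is not made up. The controller multiplies each number of a shift by 250 mm and each number of a turn by 0.1 rad. A row lasts 1/8 s, in which the tool goes at most 62.5 mm and 10.7 degrees, less where a joint would pass 70% of its speed; a pose out of reach is approached as far as the arm can. A call with a number of a shift or a turn outside -1 to 1 is refused whole. A call with a gripper value outside its range is refused whole. The fingers move at their own pace and stop on an object; "newtons" is the grip in N (left out, the last holds). Time passes only in rows, so rows that do not move let the fingers close. It gives the time, the measured TCP pose, the force, the opening and the grip force at its end, in the units of the state.
- robot.sense(): the state, without advancing time (a new reading comes with each control period).
- robot.grab_frame(name): name is "scene" or "top" or "wrist"; returns the picture (384x512x3 uint8, red, green, blue); there is no depth.
- robot.camera_params(name): a dict with "fovy" (degrees; the focal length in pixels is half the picture's height over the tangent of half this angle, whatever the lens; pixels are square), "cx", "cy" (the principal point, pixels), "rvec" (rotation vector, rad) and "tvec" (3), from world to camera coordinates, as OpenCV has them; the wrist camera has in their place "hand_eye" (4x4, takes a point from camera to tool coordinates, whose origin is the TCP and whose axes are the flange's). Camera axes: x right, y down, z forward; pixel columns grow to the right and rows downward; lengths in m; the calibration is good to about 2 mm. A picture is of the moment at which its call begins: read the wrist's pose just before it. camera_params takes no time and is no camera call.
- robot.hand_in(): hands the job in; it is judged then, once.
The state is a dict: "time_s": time; "joint_pos": joint angles; "dq": joint speeds; "joint_torque": joint torques, N m; "ee_pos": TCP position; "ee_rot": TCP orientation; "contact_force": force on the tool from outside, world axes, zero at the start; "wrist_torque": the same for the moment, N m; "width": opening from 0.0 (shut) to 1.0 (fully open); "grasp_force": force on a finger pad.
Only numpy, scipy, OpenCV 4.12 (cv2) and the standard library are available. Lean on these libraries where they do the work, as an engineer would, in place of code of your own. Each camera call takes 0.05 s, during which the arm holds its last target. There are 200 camera calls.

### The job

Take the joint that has a tenon (the slimmer turned-down step) at one end only out of the sloped tray, and set it down (not dropped) on the two rests of the cam fixture with its plain end butted against the end stop. Then crank the handle counter-clockwise until the follower roller sits on the cam's flat dwell, so that the joint is clamped against the fence with its end still hard on the stop, and let go. Leave the other two joints in the tray and the rest of the bench as it is.

Things in the scene. Friction and masses are not known exactly. Their poses are not given: they have to be found in the camera images.
- tray: Fixed plywood tray, 420 mm wide (along y), its low open front at -x. Three compartments side by side, centres at y -138, 0, +138 mm, each 132 mm wide inside between partitions 55 mm high square to the floor. The floor rises 40 degrees towards +x, 78 mm up to a back board, 55 mm high square to it. Origin on the bench under its middle, z up. The joints lie across the slope along y, axis at x -45, z 65 mm.
- slope_foot (a point): Foot of the tray's slope (tray x -45, y 0, z 45 mm); its axes are those of the tray. Here a ledge 7 mm high, 10 mm thick keeps the joints from rolling out; it is left out over the middle 56 mm of each compartment for a finger. The back board leans over, so an upright hand does not fit: come in square to the slope, tilted about 40 degrees, hand leaning to the low front.
- joint_one: The joint to load: dark turned wood, 120 mm long; body 30 mm diameter, 95 mm long; one tenon 20 mm diameter, 25 mm long; 60 to 130 g. Origin on its axis at half the 120 mm; own y runs along it to the tenon; x and z turn as it rolls. Starts in any compartment, tenon to the tray's -y, up to 4 mm off the compartment's middle.
- joint_end (a point): Centre of the plain end face of the joint to load (60 mm from its origin, at own -y).
- tenon_tip (a point): Centre of the tenon's end face of the joint to load (60 mm from its origin, at own +y).
- joint_plain: Dark wooden joint, 120 mm long, 30 mm diameter all along, no tenon; origin at its middle, y along it. Stays in the tray.
- joint_two: Dark wooden joint, 120 mm long, 30 mm diameter, an 18 mm long, 20 mm diameter tenon at both ends; origin at its middle, y along it. Stays in the tray.
- fixture: Fixed cam clamping fixture; base plate x -193 to 107, y -80 to 80, 14 mm thick. Origin on the bench, z up. Two rests carry the joint along y: top z 35, at y -38.5 and 38.5, each 14 thick in y, x 13 to 75 mm; fence posts at their +x ends, face x 75, top z 64. Between rests, posts and toes: a 63 mm gap for fingers, open down to the plate. Jaw, follower, cam and crank are on the -x side.
- stop (a point): On the end stop's face where the plain end's centre must butt: fixture x 60, y -47.5, z 50 mm (axes of the fixture). The face looks to +y, spans fixture x 28 to 95 and is 60 mm high. A seated, clamped joint lies from here along +y: on the rests, against the fence, tenon tip at fixture y +72.5.
- jaw: Steel jaw: bar with two toes 14 mm thick, z 40 to 60, at y -38.5 and 38.5, that push the joint towards the fence (+x). Axes of the fixture; toe tips at its own x +33 mm, bar 30 mm behind them. At the start its origin is at the fixture's, so there are 42 mm from tips to fence. Sprung on the follower (8 N/mm, 16 N preload); the springs give once the joint is nipped.
- roller (a point): Top centre of the follower's roller, 18 mm diameter, running on the +x side of the plate cam. Fixture y 0, z 46; x about -74 mm with no lift; -57.7 mm on the flat dwell with the joint clamped (full lift). Follower and jaw move only along fixture x.
- camshaft (a point): On the axis of the upright camshaft at the knob's mid height: fixture x -115, y 0, z 94 mm. The crank, 75 mm radius, starts 40 to 143 degrees clockwise of fixture +x; mid dwell is 117 to 174 degrees of counter-clockwise cranking (seen from above) away, differently each time. The crank is clamped on the shaft at an unknown angle, so its direction does not tell the dwell either.
- handle (a point): Middle of the crank's upright black knob, 24 mm diameter, 46 mm high, fixture z 71 to 117; spins on its pin, so hold it from above without turning the hand. Light (under 2 N) to crank till the toes nip the joint, then 2 to 4 N stiffer, light again on the dwell, 40 degrees wide, where the crank stays if let go. Before it the springs turn it back; past it the jaw reopens.
- screwdriver: Screwdriver with orange handle, 190 mm long, lying on the bench between tray and fixture; origin under its middle. Leave alone.
- oil_bottle: White plastic oil bottle, 38 mm diameter, 100 mm high, standing; origin under its middle. Leave alone.
- caliper: Steel caliper with black slide, 200 mm long, lying beside the fixture; origin under its middle. Leave alone.
- grease_jar: Amber glass jar with metal cap, 56 mm diameter, 55 mm high; origin under its middle. Leave alone.
- brush: Small brush with wooden handle, 170 mm long, lying on the bench in front of the tray; origin under its middle. Leave alone.
- oak_block: Oak block 90 x 55 x 40 mm; origin under its middle. Leave alone.
Mind the look-alikes: they are no part of the job. What is shaped like the joint_one but purple or red is not meant.

How it is judged (in metres and radians):
On the way, in this order (a step that is already met when the one before it is completed fails the run):
1. the one-tenon joint lies on both rests with its plain end against the end stop (y of joint_end in the frame of fixture between -0.0495 and -0.0455 m and z of joint_end in the frame of fixture between 0.046 and 0.054 m and z of tenon_tip in the frame of fixture between 0.046 and 0.054 m and y of tenon_tip in the frame of fixture above 0.068 m and x of joint_end in the frame of fixture between 0.04 and 0.066 m and x of tenon_tip in the frame of fixture between 0.036 and 0.07 m), for 0.2 s.
2. the follower is on the dwell and the jaw clamps the joint against the fence (x of roller in the frame of fixture above -0.0582 m and contact force between jaw and joint_one above 8 N), for 0.2 s.
At the end, for the whole second after the job is handed in: Joint at rest on both rests (heights within 4 mm), plain end within 2 mm of the stop, tenon away from it, axis within 3 mm of its clamped line at both ends; roller within 0.5 mm of its place on the dwell and staying; jaw pressing the joint over 8 N; other two joints within 20 mm of their places (all of step 2 and y of joint_end in the frame of fixture between -0.0495 and -0.0455 m and z of joint_end in the frame of fixture between 0.046 and 0.054 m and z of tenon_tip in the frame of fixture between 0.046 and 0.054 m and y of tenon_tip in the frame of fixture above 0.068 m and x of joint_end in the frame of fixture between 0.057 and 0.063 m and x of tenon_tip in the frame of fixture between 0.057 and 0.063 m and linear speed of joint_one below 0.01 m/s and distance of each of joint_plain, joint_two from where it was at the start of the episode below 0.02 m); the robot touches nothing.
It fails at once if the joint to load is dropped: it falls free of the fingers faster than 0.6 m/s (linear speed of joint_one above 0.6 m/s and contact force between the fingers and joint_one below 0.05 N).
It fails at once if one of the other joints is moved by more than 25 mm (distance of any of joint_plain, joint_two from where it was at the start of the episode above 0.025 m).
It fails at once if a tool, bottle, jar or block on the bench is moved by more than 30 mm (distance of any of screwdriver, oil_bottle, caliper, grease_jar, brush, oak_block from where it was at the start of the episode above 0.03 m).
It fails at once if the oil bottle or the grease jar is knocked over (angle between any of oil_bottle, grease_jar's own z axis and vertical above 0.6 rad).
It also fails if it takes over 61 s, if anything falls off the work surface, if the arm or the gripper's body presses on something with over 40 N, if the wrist force passes 120 N, or if a joint passes its speed limit or range.

## Working session

There is one attempt and no reset: what is moved stays moved. The work goes in short steps, Python scripts to look and compute and a tool call to move; the robot and the scene stay as the last step left them, time stands still between calls to the robot, and variables do not carry over. Pictures are saved under pics/ and viewed, at most 10 in all, crops included, and the job is handed in when it is done.

Besides the shell and the picture viewer there is one more tool, called as name(argument=value, ...), one argument or row to a line, values as JSON. move_arm: Moves the arm, as the interface text tells. Its arguments: {"type":"object","properties":{"plan":{"type":"array"},"newtons":{"type":"number"}},"required":["plan"]}

```bash
mkdir -p pics; ls; python3 - <<'E'
from bench import robot
import cv2,numpy as np
print(robot.sense())
for n in("scene","top","wrist"):
    print(n,robot.camera_params(n))
a=robot.grab_frame("scene");b=robot.grab_frame("top")
for n,i in(("scene0",a),("top0",b)):
    cv2.imwrite(f"pics/{n}.png",cv2.resize(i[:,:,::-1],(800,600),interpolation=cv2.INTER_CUBIC))
    np.save(f"pics/{n}.npy",i)
E
```

```text
pics
{'time_s': 0.0, 'joint_pos': array([58.85402843, 21.99360737,  2.51137906, 91.6512047 , -1.02647194,
       66.53082101, -2.86006162]), 'dq': array([ 0.02412187, -0.00779063,  0.01004515,  0.01436755, -0.06340774,
       -0.02965294, -0.00916944]), 'joint_torque': array([ 4.30485270e-04, -4.33457351e+01,  1.02455981e+00, -2.49509329e+01,
        1.04589169e-02,  1.13487808e-02,  7.12007562e-06]), 'ee_pos': array([ 0.27985161, -0.58560749,  0.22985127]), 'ee_rot': array([-1.79847035e+02,  7.44981835e-03,  2.55457455e+01]), 'contact_force': array([ 0.52734652, -0.21567138, -0.46309595]), 'wrist_torque': array([0.03190898, 0.00187058, 0.0194692 ]), 'grasp_force': 0.0, 'width': 1.0017932861466048}
scene {'fovy': 56.729552569026794, 'cx': 255.3185628665861, 'cy': 190.42441424532583, 'rvec': array([ 1.6906083 ,  1.74920987, -0.79085267]), 'tvec': array([ 0.02882774, -0.30294598,  1.59580173])}
top {'fovy': 44.52781516422996, 'cx': 250.1563104534738, 'cy': 188.89874613417598, 'rvec': array([ 2.14397052, -2.16404841,  0.12845385]), 'tvec': array([0.00722331, 0.55570844, 1.20850678])}
wrist {'fovy': 69.55416950561172, 'cx': 258.42936772569345, 'cy': 187.79075861882632, 'hand_eye': array([[ 8.96609338e-04, -9.60418087e-01, -2.78561113e-01,
         7.03956748e-02],
       [ 9.99998894e-01,  1.19157388e-03, -8.89574118e-04,
        -8.56281408e-04],
       [ 1.18628922e-03, -2.78560008e-01,  9.60418094e-01,
        -1.44640719e-01],
       [ 0.00000000e+00,  0.00000000e+00,  0.00000000e+00,
         1.00000000e+00]])}
```

View pics/top0.png

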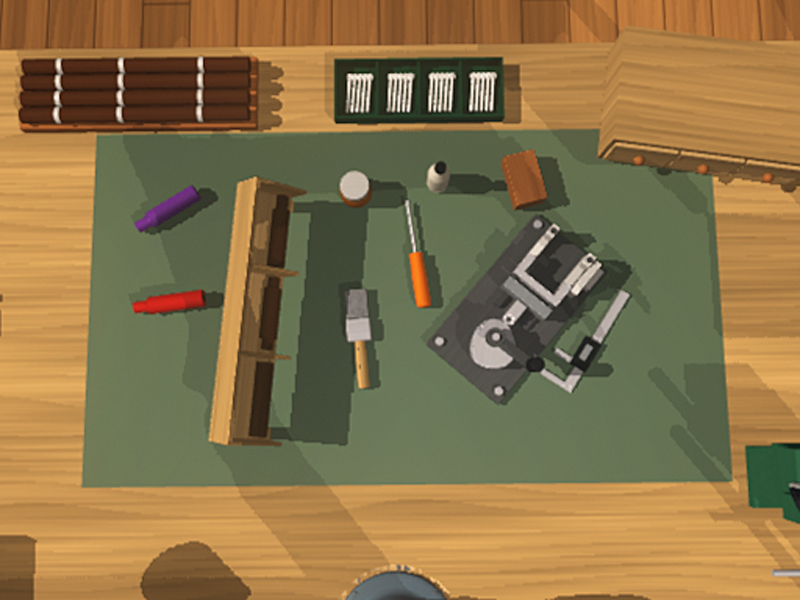

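View pics/scene0.png

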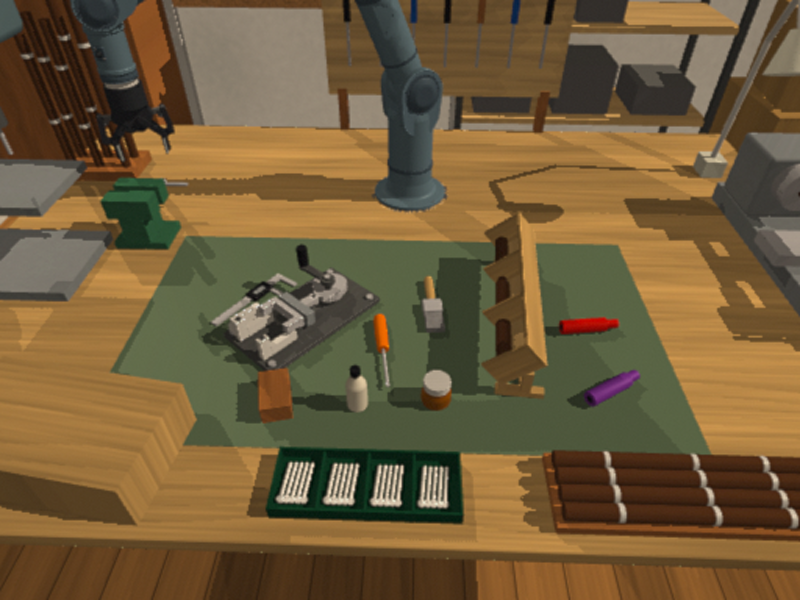

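Top view (800 px scale): the tray is at (250,310) with its low front to the right (world −y). Its three dark joints are at (280,215), (270,310) and (262,395). Look-alikes are purple (168,208) and red (170,302), which I reject by colour. The fixture is at (530,310), its knob at (535,365), and the caliper at (590,350).

Next, one close crop of the tray joints and the fixture.

```bash
python3 - <<'E'
import cv2,numpy as np
b=np.load("pics/top0.npy")[:,:,::-1]
t=cv2.resize(b[108:288,128:203],None,fx=3.3,fy=3.3,interpolation=cv2.INTER_CUBIC)
f=cv2.resize(b[130:265,270:410],None,fx=3.9,fy=3.9,interpolation=cv2.INTER_CUBIC)
t=np.clip(t.astype(float)*1.6,0,255).astype(np.uint8)
o=np.zeros((600,800,3),np.uint8);o[:t.shape[0],:t.shape[1]]=t;o[:f.shape[0],250:250+f.shape[1]]=f
cv2.imwrite("pics/crop1.png",o)
E
```

```text
(no output)
```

View pics/crop1.png

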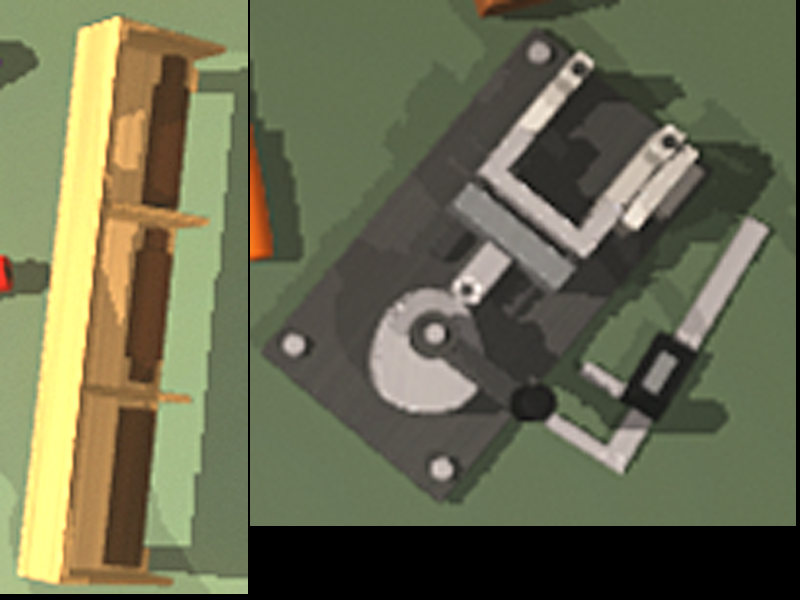

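The crop shows that the top (far, world +x) joint has a tenon only at its upper end (175,70), so that is joint_one. The middle one has tenons at both ends and the bottom one is plain. In the fixture, the shaft hub is at crop (432,333), knob (533,402), roller pin (467,290) and plate corners (262,350), (440,503), (537,30).

```bash
cat > h.py <<'E'
import numpy as np,cv2
from scipy.optimize import least_squares
from scipy.spatial.transform import Rotation as R
from bench import robot
def K(p): 
    f=192/np.tan(np.radians(p["fovy"]/2)); return np.array([[f,0,p["cx"]],[0,f,p["cy"]],[0,0,1]])
def cam(n,s=None):
    p=robot.camera_params(n)
    if n!="wrist": return K(p),R.from_rotvec(p["rvec"]).as_matrix(),p["tvec"]
    T=np.eye(4);T[:3,:3]=R.from_euler("xyz",s["ee_rot"],degrees=True).as_matrix();T[:3,3]=s["ee_pos"]
    W=np.linalg.inv(T@p["hand_eye"]);return K(p),W[:3,:3],W[:3,3]
def proj(c,P):
    q=(np.atleast_2d(P)@c[1].T+c[2])@c[0].T; return q[:,:2]/q[:,2:]
def ray(c,uv,z):
    d=c[1].T@np.linalg.solve(c[0],[uv[0],uv[1],1]);o=-c[1].T@c[2];return o+d*(z-o[2])/d[2]
def place(v,P): # v=x,y,yaw
    return R.from_euler("z",v[2]).apply(np.atleast_2d(P))+[v[0],v[1],0]
def fit(obs,v0):
    # obs: list of (cam, local pts(m), pix)
    r=lambda v:np.concatenate([(proj(c,place(v,P))-u).ravel() for c,P,u in obs])
    s=least_squares(r,v0,loss="soft_l1",f_scale=2);return s.x,r(s.x).reshape(-1,2)
E
python3 - <<'E'
from h import *
c=cam("top");print("campos",-c[1].T@c[2])
F=np.array([[262,350],[440,503],[537,30],[432,333],[467,290]],float);F=(F-[250,0]+.5)/3.9+[270,130]-.5
LF=np.array([[-193,80,14],[-193,-80,14],[107,80,14],[-115,0,68],[-74,0,46]])/1e3
v,r=fit([(c,LF,F)],[.7,-.25,-.8]);print("fix",v[:2],np.degrees(v[2]),r.round(1).tolist())
k=((533-250+.5)/3.9+270-.5,(402.5)/3.9+129.5);kn=ray(c,k,.117);print("knob",kn)
T=np.array([[222,50],[205,220],[188,398],[170,582],[120,15],[62,580]],float);T=(T+.5)/3.3+[128,108]-.5
LT=np.array([[-80,-207,87],[-80,-69,87],[-80,69,87],[-80,207,87],[-20,-210,137],[-20,210,137]])/1e3
w,r=fit([(c,LT,T)],[.6,.3,1.5]);print("tray",w[:2],np.degrees(w[2]),r.round(1).tolist())
print("joint",place(w,[-.045,-.138,.065]))
for n,z in(("screwdriver",(418,255)),("bottle",(438,178)),("jar",(354,190)),("brush",(358,340)),("calip",(590,350)),("block",(525,180))):
    print(n,ray(c,(z[0]*.64,z[1]*.64),.02).round(3))
E
```

```text
campos [ 0.40062301 -0.00462169  1.26839762]
fix [ 0.56784252 -0.24334809] -41.30179306474959 [[-0.6, 0.0], [-0.1, 0.3], [0.2, -1.2], [0.3, 0.4], [0.2, 0.2]]
knob [ 0.435388   -0.22224298  0.117     ]
tray [0.52751557 0.24364939] 84.75950427036466 [[-0.8, -1.3], [-0.9, -0.3], [-1.1, -0.2], [-1.2, -0.3], [3.7, 0.9], [2.9, 1.1]]
joint [[0.6608286  0.18623306 0.065     ]]
screwdriver [ 0.627 -0.045  0.02 ]
bottle [ 0.764 -0.082  0.02 ]
jar [0.744 0.065 0.02 ]
brush [0.481 0.059 0.02 ]
calip [ 0.46  -0.335  0.02 ]
block [ 0.758 -0.234  0.02 ]
```

move_arm(
  plan=[
    [[0.214, -0.111, -0.025], [0, 0, 0], 1],
    [[0.214, -0.111, -0.025], [0, 0, 0], 1],
    [[0.214, -0.111, -0.025], [0, 0, 0], 1],
    [[0.214, -0.111, -0.025], [0, 0, 0], 1],
  ],
)

```text
time_s: 0.6
ee_pos: [0.4261, -0.3921, 0.2559]
ee_rot: [-180.0, 0.0, 25.5]
contact_force: [1.3, 0.0, 0.9]
width: 0.999
grasp_force: 0.0
```

move_arm(
  plan=[
    [[0.214, -0.111, -0.025], [0, 0, 0], 1],
    [[0.214, -0.111, -0.025], [0, 0, 0], 1],
    [[0.214, -0.111, -0.025], [0, 0, 0], 1],
    [[0.214, -0.111, -0.025], [0, 0, 0], 1],
    [[0, 0, 0], [0, 0, 0], 1],
  ],
)

```text
time_s: 1.23
ee_pos: [0.5744, -0.1929, 0.2815]
ee_rot: [-179.8, -0.2, 26.3]
contact_force: [0.3, -0.1, 0.6]
width: 1.006
grasp_force: 0.0
```

```bash
python3 - <<'E'
from h import *
s=robot.sense();i=robot.grab_frame("wrist");print(s["ee_pos"],s["ee_rot"],s["dq"].round(2))
np.savez("pics/w1.npz",i=i,**s)
i=cv2.resize(i[:,:,::-1],(800,600),interpolation=cv2.INTER_CUBIC)
cv2.imwrite("pics/w1.png",i)
E
```

```text
[ 0.57442153 -0.19291003  0.2814922 ] [-179.83532929   -0.23253354   26.29542398] [ 3.2  -0.54  5.5   1.76  3.21  0.98  1.33]
```

View pics/w1.png

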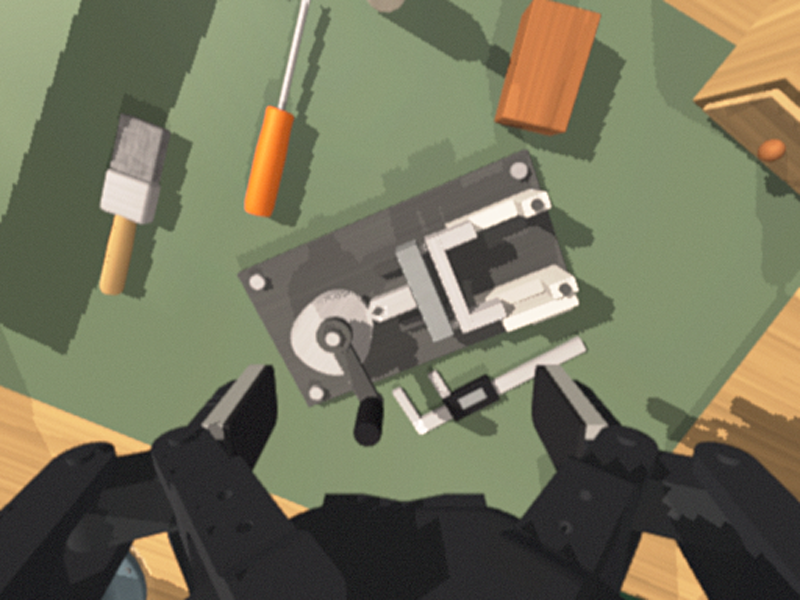

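The wrist view (800 px scale) shows plate corners at (238,270), (528,150) and (310,405), the hub at (333,337), roller pin (378,311), knob top (368,432), and post bolts at (537,205) and (567,288).

```bash
python3 - <<'E'
from h import *
c=cam("top");d=np.load("pics/w1.npz");w=cam("wrist",d)
F=np.array([[262,350],[440,503],[537,30],[432,333],[467,290]],float);F=(F-[250,0]+.5)/3.9+[270,130]-.5
LF=np.array([[-193,80,14],[-193,-80,14],[107,80,14],[-115,0,68],[-74,0,46]])/1e3
W=np.array([[238,270],[310,405],[528,150],[333,337],[378,311]])*.64
v,r=fit([(w,LF,W)],[.57,-.24,-.72]);print("wrist",v[:2],np.degrees(v[2]),r.round(1).tolist())
v,r=fit([(w,LF,W),(c,LF,F)],[.57,-.24,-.72]);print("both",v[:2],np.degrees(v[2]),r.round(1).tolist())
np.save("fix.npy",v)
for n,p in(("stop",[60,-47.5,50]),("knobfix -90",[-115,-75,117]),("rests",[13,38.5,35]),("post",[75,31.5,64]),("post2",[75,-31.5,64]),("toe",[33,-38.5,60]),("toe2",[33,38.5,60]),("stopc",[28,-47.5,60]),("stopc2",[95,-47.5,60])):
    print(n,place(v,np.array(p)/1e3).round(4),(proj(w,place(v,np.array(p)/1e3))/.64).round(0))
k=ray(w,(368*.64,432*.64),.117);print("knob",k,R.from_euler("z",-v[2]).apply(k-[v[0],v[1],0]))
k=ray(c,((533-250+.5)/3.9+269.5,402.5/3.9+129.5),.117);print("knob",k,R.from_euler("z",-v[2]).apply(k-[v[0],v[1],0]))
E
```

```text
wrist [ 0.5691216  -0.24343064] -41.30719489482136 [[-0.9, 1.4], [-1.4, 1.0], [0.7, -0.2], [0.9, -1.4], [0.2, -0.3]]
both [ 0.56878977 -0.2433965 ] -41.27558048500475 [[-1.0, 1.7], [-1.5, 1.2], [0.5, 0.0], [0.8, -1.1], [0.1, -0.1], [-0.5, -0.3], [-0.1, -0.0], [0.2, -1.5], [0.3, 0.1], [0.2, -0.2]]
stop [[ 0.5825 -0.3187  0.05  ]] [[533. 305.]]
knobfix -90 [[ 0.4329 -0.2239  0.117 ]] [[363. 436.]]
rests [[ 0.604 -0.223  0.035]] [[450. 235.]]
post [[ 0.6459 -0.2692  0.064 ]] [[526. 220.]]
post2 [[ 0.6044 -0.3165  0.064 ]] [[549. 287.]]
toe [[ 0.5682 -0.2941  0.06  ]] [[505. 310.]]
toe2 [[ 0.619  -0.2362  0.06  ]] [[475. 230.]]
stopc [[ 0.5585 -0.2976  0.06  ]] [[502. 321.]]
stopc2 [[ 0.6089 -0.3418  0.06  ]] [[575. 294.]]
knob [ 0.43805397 -0.22585826  0.117     ] [-0.10982354 -0.0730632   0.117     ]
knob [ 0.435388   -0.22224298  0.117     ] [-0.11421207 -0.07210485  0.117     ]
```

```bash
cat >> h.py <<'E'
def rows(pt,Rt,n,s=None):
    s=s or robot.sense();p=s["ee_pos"];M=R.from_euler("xyz",s["ee_rot"],degrees=True)
    rv=(M.inv()*Rt).as_rotvec()/n;st=(np.array(pt)-p)/n
    print("n",n,"step mm",1e3*np.linalg.norm(st).round(4),"deg",np.degrees(np.linalg.norm(rv)).round(1),"turn",(rv/.1).round(3).tolist())
    for k in range(n): print(((M*R.from_rotvec(rv*k)).inv().apply(st)/.25).round(3).tolist())
def trayR(w):
    a=np.radians(40);z=np.array([np.sin(a),0,-np.cos(a)]);x=np.array([0,-1.,0]);y=np.cross(z,x)
    return R.from_euler("z",w[2])*R.from_matrix(np.c_[x,y,z])
E
python3 - <<'E'
from h import *
w=np.array([.5275,.2436,np.radians(84.76)]);np.save("tray.npy",w)
Rt=trayR(w);g=place(w,[-.045,-.132,.065])[0];a=Rt.apply([0,0,1])
rows(g-.12*a,Rt,10)
E
```

```text
n 10 step mm 34.0 deg 5.0 turn [0.679, 0.19, 0.522]
[0.081, -0.097, 0.05]
[0.075, -0.098, 0.058]
[0.069, -0.097, 0.066]
[0.062, -0.096, 0.074]
[0.056, -0.094, 0.081]
[0.049, -0.091, 0.088]
[0.043, -0.087, 0.095]
[0.037, -0.082, 0.102]
[0.031, -0.077, 0.108]
[0.025, -0.071, 0.113]
```

move_arm(
  plan=[
    [[0.081, -0.097, 0.05], [0.679, 0.19, 0.522], 1],
    [[0.075, -0.098, 0.058], [0.679, 0.19, 0.522], 1],
    [[0.069, -0.097, 0.066], [0.679, 0.19, 0.522], 1],
    [[0.062, -0.096, 0.074], [0.679, 0.19, 0.522], 1],
    [[0.056, -0.094, 0.081], [0.679, 0.19, 0.522], 1],
  ],
)

```text
time_s: 1.9
ee_pos: [0.6091, -0.05, 0.2177]
ee_rot: [-160.0, -2.7, 9.6]
contact_force: [0.1, -0.2, -0.8]
width: 1.0
grasp_force: 0.0
```

move_arm(
  plan=[
    [[0.049, -0.091, 0.088], [0.679, 0.19, 0.522], 1],
    [[0.043, -0.087, 0.095], [0.679, 0.19, 0.522], 1],
    [[0.037, -0.082, 0.102], [0.679, 0.19, 0.522], 1],
    [[0.031, -0.077, 0.108], [0.679, 0.19, 0.522], 0.6],
    [[0.025, -0.071, 0.113], [0.679, 0.19, 0.522], 0.6],
  ],
)

```text
time_s: 2.52
ee_pos: [0.6488, 0.1029, 0.1556]
ee_rot: [-140.1, 0.1, -6.0]
contact_force: [-0.3, 0.1, -0.1]
width: 0.801
grasp_force: 0.0
```

move_arm(
  plan=[
    [[0, 0, 0], [0, 0, 0], 0.6],
    [[0, 0, 0], [0, 0, 0], 0.6],
  ],
)

```text
time_s: 2.78
ee_pos: [0.6492, 0.1025, 0.157]
ee_rot: [-140.2, -0.1, -5.8]
contact_force: [-0.1, 0.7, 0.5]
width: 0.803
grasp_force: 0.0
```

```bash
python3 - <<'E'
from h import *
s=robot.sense();i=robot.grab_frame("wrist");print(s["ee_pos"],s["ee_rot"],s["dq"].round(2),s["width"])
np.savez("pics/w2.npz",i=i,**s)
w=np.load("tray.npy");Rt=trayR(w);g=place(w,[-.045,-.132,.065])[0];rows(g-.12*Rt.apply([0,0,1]),Rt,1,s)
i=cv2.resize(i[:,:,::-1],(800,600),interpolation=cv2.INTER_CUBIC)
i=np.clip(i*1.5,0,255).astype(np.uint8)
cv2.imwrite("pics/w2.png",i)
E
```

```text
[0.64916083 0.10252629 0.15697014] [-1.40220408e+02 -6.43790637e-02 -5.76153251e+00] [ 0.   -0.9   0.24 -1.06 -0.4  -0.12 -0.09] 0.8032123239680988
n 1 step mm 7.5 deg 0.6 turn [0.039, -0.067, -0.063]
[-0.008, -0.022, 0.019]
```

View pics/w2.png

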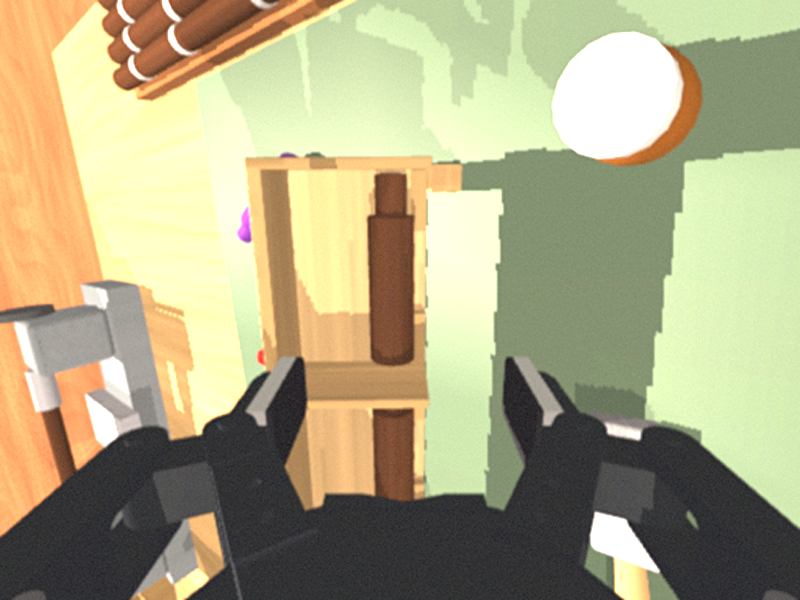

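The close view confirms it: a single tenon at the far end, tip at (390,174), step at y=215, plain end at about (392,353), body edges 370–414.

```bash
python3 - <<'E'
from h import *
d=np.load("pics/w2.npz");c=cam("wrist",d)
P=ray(c,np.array([392,353])*.64,.065);T=ray(c,np.array([390.5,174])*.64,.065)
print(P,T,np.linalg.norm(T-P),"yaw",np.degrees(np.arctan2(*(T-P)[1::-1])))
w=np.load("tray.npy");print("model",place(w,[[-.045,-.138+.06,.065],[-.045,-.138-.06,.065]]))
u=(T-P)/np.linalg.norm(T-P);m=(P+T)/2;print("mid",m)
# check tray floor edge/corners
for n,q in(("part tip",[-80,-69,87]),("outer tip",[-80,-207,87]),("backtop",[-20,-207,137]),("backtop2",[-20,-69,137]),("j",[-45,-138,65])):
    print(n,(proj(c,place(w,np.array(q)/1e3))/.64).round())
E
```

```text
[0.60706341 0.19680192 0.065     ] [0.72424956 0.18513187 0.065     ] 0.1177658069121307 yaw -5.6870837981271105
model [[0.60106428 0.19166449 0.065     ]
 [0.72056278 0.18070515 0.065     ]]
mid [0.66565648 0.1909669  0.065     ]
part tip [[419. 405.]]
outer tip [[420. 163.]]
backtop [[267. 164.]]
backtop2 [[288. 405.]]
j [[397. 277.]]
```

```bash
python3 - <<'E'
from h import *
s=robot.sense();M=R.from_euler("xyz",s["ee_rot"],degrees=True)
P=np.array([.60706,.1968,.065]);T=np.array([.72425,.18513,.065]);u=(T-P)/np.linalg.norm(T-P);g=(P+T)/2-.006*u
w=np.load("tray.npy");w[2]=np.radians(-5.69+90);Rt=trayR(w);a=Rt.apply([0,0,1])
rows(g-.04*a,Rt,3);rows(g+.0115*a,Rt,1)
E
```

```text
n 3 step mm 29.7 deg 0.1 turn [0.012, -0.009, 0.001]
[0.001, -0.013, 0.118]
[0.001, -0.012, 0.118]
[0.001, -0.012, 0.118]
n 1 step mm 140.3 deg 0.3 turn [0.037, -0.028, 0.002]
[0.003, -0.039, 0.56]
```

move_arm(
  plan=[
    [[0.001, -0.013, 0.118], [0.012, 0, 0], 0.35],
    [[0.001, -0.013, 0.118], [0.012, 0, 0], 0.35],
    [[0.001, -0.013, 0.118], [0.012, 0, 0], 0.35],
    [[0, 0, 0], [0, 0, 0], 0.35],
  ],
)

```text
time_s: 3.32
ee_pos: [0.6547, 0.1704, 0.0952]
ee_rot: [-139.9, 0.1, -5.5]
contact_force: [-0.5, -0.4, 0.8]
width: 0.674
grasp_force: 0.0
```

```bash
python3 - <<'E'
from h import *
P=np.array([.60706,.1968,.065]);T=np.array([.72425,.18513,.065]);u=(T-P)/np.linalg.norm(T-P);g=(P+T)/2-.006*u
w=np.load("tray.npy");w[2]=np.radians(-5.69+90);Rt=trayR(w);a=Rt.apply([0,0,1])
rows(g+.0115*a,Rt,4)
E
```

```text
n 4 step mm 12.200000000000001 deg 0.1 turn [-0.006, 0.009, 0.005]
[0.003, 0.003, 0.048]
[0.003, 0.003, 0.048]
[0.003, 0.003, 0.048]
[0.003, 0.003, 0.048]
```

move_arm(
  plan=[
    [[0.002, 0.002, 0.048], [0, 0, 0], 0.35],
    [[0.002, 0.002, 0.048], [0, 0, 0], 0.35],
    [[0.002, 0.002, 0.048], [0, 0, 0], 0.35],
    [[0.002, 0.002, 0.04], [0, 0, 0], 0.35],
    [[0, 0, 0], [0, 0, 0], 0.35],
  ],
)

```text
time_s: 3.95
ee_pos: [0.6597, 0.198, 0.0581]
ee_rot: [-139.8, 0.1, -5.6]
contact_force: [1.0, 0.1, 0.8]
width: 0.672
grasp_force: 0.0
```

```bash
python3 - <<'E'
from h import *
P=np.array([.60706,.1968,.065]);T=np.array([.72425,.18513,.065]);u=(T-P)/np.linalg.norm(T-P);g=(P+T)/2-.006*u
w=np.load("tray.npy");w[2]=np.radians(-5.69+90);Rt=trayR(w);a=Rt.apply([0,0,1])
rows(g+.0115*a,Rt,1)
s=robot.sense();i=robot.grab_frame("wrist")
i=cv2.resize(i[:,:,::-1],(800,600),interpolation=cv2.INTER_CUBIC)
cv2.imwrite("pics/w3.png",np.clip(i*1.5,0,255).astype(np.uint8))
E
```

```text
n 1 step mm 2.3 deg 0.2 turn [-0.027, 0.026, 0.006]
[0.003, 0.002, 0.008]
```

View pics/w3.png

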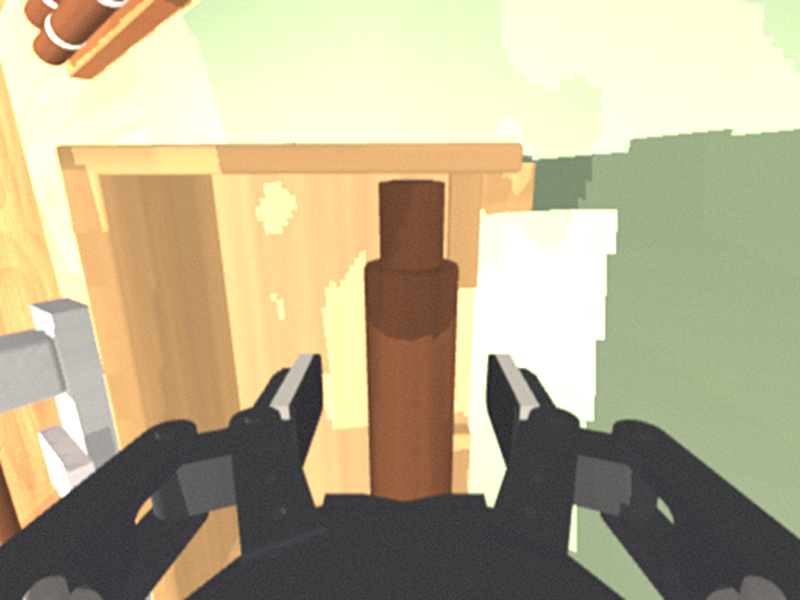

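The fingers (inner edges 320 and 488) straddle the body (368–457) and sit in the ledge gap. Closing.

move_arm(
  plan=[
    [[0, 0, 0.004], [0, 0, 0], -0.2],
    [[0, 0, 0], [0, 0, 0], -1],
    [[0, 0, 0], [0, 0, 0], -1],
    [[0, 0, 0], [0, 0, 0], -1],
  ],
  newtons=40,
)

```text
time_s: 4.5
ee_pos: [0.6614, 0.1968, 0.0586]
ee_rot: [-139.9, -0.1, -5.7]
contact_force: [-0.0, -1.7, 1.9]
width: 0.335
grasp_force: 39.6
```

move_arm(
  plan=[
    [[0, 0, 0], [0, 0, 0], -1],
    [[0, 0, 0], [0, 0, 0], -1],
  ],
)

```text
time_s: 4.75
ee_pos: [0.6614, 0.1968, 0.0586]
ee_rot: [-139.9, -0.1, -5.7]
contact_force: [-0.4, -3.2, 2.3]
width: 0.335
grasp_force: 39.7
```

move_arm(
  plan=[
    [[0, 0, -0.04], [0, 0, 0], -1],
    [[0, 0, -0.1], [0, 0, 0], -1],
    [[0, 0, -0.14], [0, 0, 0], -1],
    [[0, 0, -0.16], [0, 0, 0], -1],
    [[0, 0, -0.1], [0, 0, 0], -1],
  ],
)

```text
time_s: 5.38
ee_pos: [0.6524, 0.1096, 0.1631]
ee_rot: [-139.9, -0.1, -5.7]
contact_force: [-0.2, -0.1, -0.3]
width: 0.333
grasp_force: 39.5
```

```bash
python3 - <<'E'
from h import *
v=np.load("fix.npy");s=robot.sense();print(s["ee_pos"],s["ee_rot"],s["grasp_force"],s["width"])
Rf=R.from_euler("z",v[2]+np.pi/2)*R.from_euler("x",np.pi)
# target above fixture: grasp at joint y=6.5+2.. ; x 58 (between toes and fence mid = 54)
t=place(v,[.054,.012,.0])[0]+[0,0,.19]
rows(t,Rf,13)
i=robot.grab_frame("wrist");np.savez("pics/w4.npz",i=i,**s)
i=cv2.resize(i[:,:,::-1],(800,600),interpolation=cv2.INTER_CUBIC)
cv2.imwrite("pics/w4.png",np.clip(i*1.4,0,255).astype(np.uint8))
E
```

```text
[0.65239147 0.10957215 0.16314519] [-1.39907818e+02 -9.99996930e-02 -5.70210259e+00] 39.49903607368469 0.3331429665449842
n 13 step mm 29.4 deg 5.1 turn [-0.496, -0.256, -0.699]
[0.001, 0.084, -0.082]
[-0.007, 0.088, -0.077]
[-0.015, 0.091, -0.073]
[-0.024, 0.093, -0.068]
[-0.032, 0.094, -0.062]
[-0.04, 0.095, -0.057]
[-0.048, 0.094, -0.051]
[-0.056, 0.093, -0.045]
[-0.063, 0.091, -0.039]
[-0.071, 0.088, -0.033]
[-0.077, 0.085, -0.026]
[-0.084, 0.08, -0.02]
[-0.09, 0.075, -0.014]
```

View pics/w4.png

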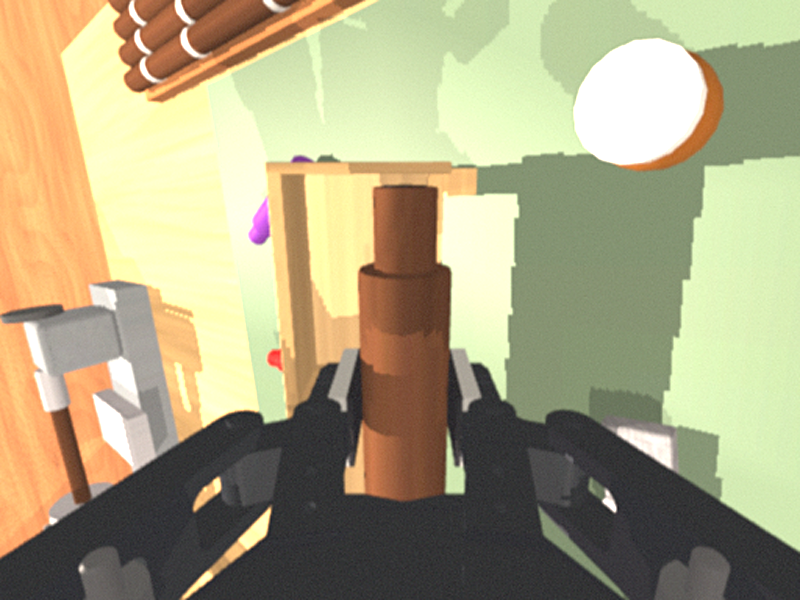

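The joint is held, tenon tip at (405,187), shoulder at (405,269). I'll solve for its place in the hand and set off.

```bash
python3 - <<'E'
from h import *
p=robot.camera_params("wrist");H=np.linalg.inv(p["hand_eye"]);c=(K(p),H[:3,:3],H[:3,3])
def prof(v): # tip rim near top: fit visible points: tip rim sides & centre, step sides & edges
    x,y,z=v
    return np.array([[x,y-.010,z],[x,y+.010,z],[x,y,z-.010],[x-.025,y-.015,z],[x-.025,y+.015,z],[x-.025,y,z-.015],[x-.08,y+.015,z-.001],[x-.08,y-.015,z-.001]])
# pixel: left = tool y? check projection sign
print((proj(c,prof([.064,0,-.008]))/.64).round(0).tolist())
obs=np.array([[374,190],[437,190],[405,185.5],[360,271],[450,270],[405,265]])*.64
r=lambda v:(proj(c,prof(v)[:6])-obs).ravel()
for z in(None,):
    s=least_squares(r,[.064,0,-.008],loss="soft_l1");print(s.x,(r(s.x)/.64).round(1).reshape(-1,2).tolist())
for z in(-.004,-.008,-.012):
    s=least_squares(lambda q:r([q[0],q[1],z]),[.064,0]);print(z,s.x,s.cost)
E
```

```text
[[377.0, 188.0], [443.0, 188.0], [410.0, 190.0], [363.0, 268.0], [456.0, 268.0], [410.0, 280.0], [451.0, 420.0], [367.0, 420.0]]
[ 0.06337128 -0.00145461 -0.00442337] [[-0.7, -0.3], [0.0, -0.3], [0.2, 5.8], [-0.3, -3.6], [0.5, -2.5], [0.2, 13.7]]
-0.004 [ 0.06403955 -0.00145267] 42.263095124172395
-0.008 [ 0.06455205 -0.00146204] 49.02380818380348
-0.012 [ 0.0650629  -0.00147142] 62.747770995321325
```

move_arm(
  plan=[
    [[0.001, 0.084, -0.082], [-0.496, -0.256, -0.699], -1],
    [[-0.007, 0.088, -0.077], [-0.496, -0.256, -0.699], -1],
    [[-0.015, 0.091, -0.073], [-0.496, -0.256, -0.699], -1],
    [[-0.024, 0.093, -0.068], [-0.496, -0.256, -0.699], -1],
    [[-0.032, 0.094, -0.062], [-0.496, -0.256, -0.699], -1],
  ],
)

```text
time_s: 6.05
ee_pos: [0.638, -0.0344, 0.1713]
ee_rot: [-155.1, -4.6, 15.4]
contact_force: [0.7, 0.4, -1.0]
width: 0.333
grasp_force: 39.4
```

move_arm(
  plan=[
    [[-0.04, 0.095, -0.057], [-0.496, -0.256, -0.699], -1],
    [[-0.048, 0.094, -0.051], [-0.496, -0.256, -0.699], -1],
    [[-0.056, 0.093, -0.045], [-0.496, -0.256, -0.699], -1],
    [[-0.063, 0.091, -0.039], [-0.496, -0.256, -0.699], -1],
    [[-0.071, 0.088, -0.033], [-0.496, -0.256, -0.699], -1],
  ],
)

```text
time_s: 6.68
ee_pos: [0.6248, -0.1799, 0.1817]
ee_rot: [-171.0, -3.4, 36.7]
contact_force: [-0.2, -0.1, -0.4]
width: 0.332
grasp_force: 39.4
```

move_arm(
  plan=[
    [[-0.077, 0.085, -0.026], [-0.496, -0.256, -0.699], -1],
    [[-0.084, 0.08, -0.02], [-0.496, -0.256, -0.699], -1],
    [[-0.09, 0.075, -0.014], [-0.496, -0.256, -0.699], -1],
    [[0, 0, 0], [0, 0, 0], -1],
    [[0, 0, 0], [0, 0, 0], -1],
  ],
)

```text
time_s: 7.3
ee_pos: [0.6174, -0.2661, 0.1878]
ee_rot: [-179.8, -0.1, 48.8]
contact_force: [-0.2, -0.3, 0.1]
width: 0.336
grasp_force: 39.5
```

```bash
cat >> h.py <<'E'
def fx(P): # world->fixture
    v=np.load("fix.npy");return R.from_euler("z",-v[2]).apply(np.atleast_2d(P)-[v[0],v[1],0])
def Rfix():
    v=np.load("fix.npy");return R.from_euler("z",v[2]+np.pi/2)*R.from_euler("x",np.pi)
E
python3 - <<'E'
from h import *
v=np.load("fix.npy");s=robot.sense();print(fx(s["ee_pos"]),s["ee_rot"])
rows(place(v,[.0555,.0155,.075])[0],Rfix(),3)
rows(place(v,[.0555,.0155,.053])[0],Rfix(),1)
E
```

```text
[[0.0515126  0.0149494  0.18775876]] [-1.79784172e+02 -9.35384089e-02  4.87747258e+01]
n 3 step mm 37.6 deg 0.1 turn [-0.013, -0.005, 0.003]
[0.0, 0.006, 0.15]
[0.001, 0.006, 0.15]
[0.001, 0.006, 0.15]
n 1 step mm 134.8 deg 0.2 turn [-0.038, -0.016, 0.009]
[0.001, 0.018, 0.539]
```

move_arm(
  plan=[
    [[0, 0.006, 0.15], [-0.013, 0, 0], -1],
    [[0.001, 0.006, 0.15], [-0.013, 0, 0], -1],
    [[0.001, 0.006, 0.15], [-0.013, 0, 0], -1],
    [[0, 0, 0], [0, 0, 0], -1],
    [[0, 0, 0], [0, 0, 0], -1],
  ],
)

```text
time_s: 7.92
ee_pos: [0.6223, -0.27, 0.0771]
ee_rot: [179.8, -0.1, 48.8]
contact_force: [-1.0, -0.7, -0.2]
width: 0.333
grasp_force: 39.6
```

```bash
python3 - <<'E'
from h import *
v=np.load("fix.npy");s=robot.sense();print(fx(s["ee_pos"]),s["ee_rot"],s["contact_force"])
i=robot.grab_frame("wrist");np.savez("pics/w5.npz",i=i,**s)
c=cam("wrist",s)
for n,p in(("post+",[75,31.5,64]),("post+b",[75,45.5,64]),("toe+",[33,45.5,60]),("toe+ in",[33,31.5,60])):print(n,(proj(c,place(v,np.array(p)/1e3))/.64).round(0))
cv2.imwrite("pics/w5.png",np.clip(cv2.resize(i[:,:,::-1],(800,600),interpolation=cv2.INTER_CUBIC)*1.3,0,255).astype(np.uint8))
E
```

```text
[[0.05779749 0.01528555 0.07709837]] [ 1.79786367e+02 -9.11663600e-02  4.87951542e+01] [-0.9880195  -0.74585812 -0.17424536]
post+ [[451. 316.]]
post+b [[452. 280.]]
toe+ [[342. 278.]]
toe+ in [[343. 312.]]
```

View pics/w5.png

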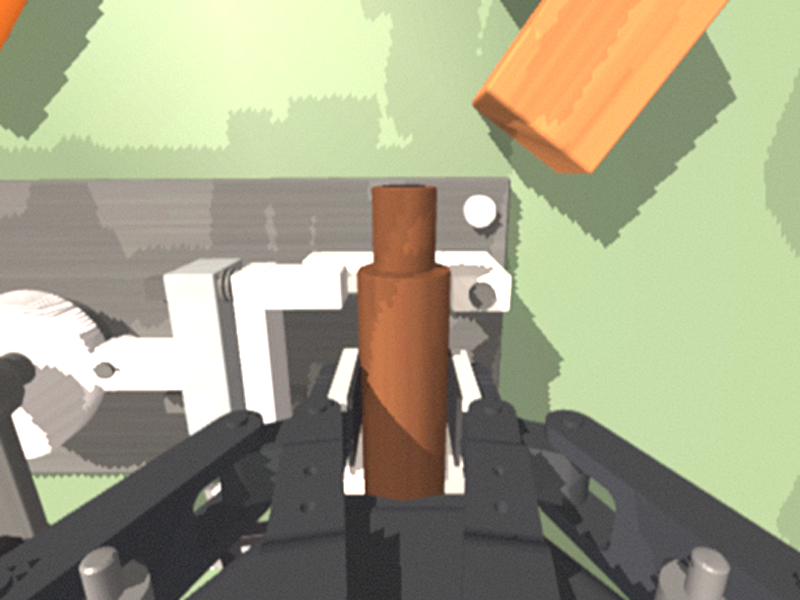

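The toe (tip at x=345) and post (face at x≈450) straddle the body (358–449), matching the model to about 2 mm. The plate, rests and oak block are clear. Lowering.

move_arm(
  plan=[
    [[0, -0.006, 0.04], [0.03, 0, 0], -1],
    [[0, -0.004, 0.04], [0.01, 0, 0], -1],
    [[0, 0, 0.016], [0, 0, 0], -1],
    [[0, 0, 0], [0, 0, 0], -1],
  ],
)

```text
time_s: 8.48
ee_pos: [0.6185, -0.2692, 0.0511]
ee_rot: [-179.8, 0.0, 48.7]
contact_force: [-0.3, 0.2, -0.6]
width: 0.334
grasp_force: 39.6
```

```bash
python3 - <<'E'
from h import *
s=robot.sense();print(fx(s["ee_pos"]),s["ee_rot"],s["contact_force"],s["wrist_torque"])
E
```

```text
[[0.05438304 0.01334513 0.05112119]] [-1.79846191e+02  2.60405728e-02  4.87337450e+01] [-0.34569409  0.17435641 -0.59519737] [ 0.02357862  0.03126535 -0.03903784]
```

move_arm(
  plan=[
    [[0, 0, 0.01], [0, 0, 0], -1],
    [[0, 0, 0.006], [0, 0, 0], -1],
    [[0, 0, 0], [0, 0, 0], -1],
  ],
)

```text
time_s: 8.85
ee_pos: [0.6191, -0.2694, 0.0479]
ee_rot: [-179.9, -0.0, 48.7]
contact_force: [-0.7, -0.1, -0.5]
width: 0.334
grasp_force: 39.6
```

move_arm(
  plan=[
    [[0, 0, 0.006], [0, 0, 0], -1],
    [[0, 0, 0], [0, 0, 0], -1],
  ],
)

```text
time_s: 9.1
ee_pos: [0.619, -0.2694, 0.0463]
ee_rot: [-179.9, 0.0, 48.7]
contact_force: [-0.4, 0.1, -1.1]
width: 0.337
grasp_force: 39.6
```

move_arm(
  plan=[
    [[0, 0, 0.005], [0, 0, 0], -1],
    [[0, 0, 0], [0, 0, 0], -1],
  ],
)

```text
time_s: 9.35
ee_pos: [0.619, -0.2694, 0.0451]
ee_rot: [-179.9, 0.0, 48.7]
contact_force: [0.1, 0.7, -0.1]
width: 0.333
grasp_force: 39.6
```

move_arm(
  plan=[
    [[0, 0, 0.005], [0, 0, 0], -1],
    [[0, 0, 0], [0, 0, 0], -1],
  ],
)

```text
time_s: 9.6
ee_pos: [0.619, -0.2693, 0.0438]
ee_rot: [-179.9, 0.0, 48.7]
contact_force: [-0.8, -0.3, 0.2]
width: 0.335
grasp_force: 39.6
```

move_arm(
  plan=[
    [[0, 0, 0.005], [0, 0, 0], -1],
    [[0, 0, 0], [0, 0, 0], -1],
  ],
)

```text
time_s: 9.85
ee_pos: [0.619, -0.2694, 0.0425]
ee_rot: [-179.9, 0.0, 48.7]
contact_force: [0.8, 0.6, -0.1]
width: 0.33
grasp_force: 39.6
```

move_arm(
  plan=[
    [[0, 0, 0.005], [0, 0, 0], -1],
    [[0, 0, 0], [0, 0, 0], -1],
  ],
)

```text
time_s: 10.1
ee_pos: [0.619, -0.2693, 0.0413]
ee_rot: [-179.9, -0.0, 48.7]
contact_force: [0.6, 0.4, -1.1]
width: 0.337
grasp_force: 39.6
```

move_arm(
  plan=[
    [[0, 0, 0.004], [0, 0, 0], -1],
    [[0, 0, 0], [0, 0, 0], -1],
  ],
)

```text
time_s: 10.35
ee_pos: [0.6192, -0.2695, 0.0408]
ee_rot: [-179.9, 0.0, 48.7]
contact_force: [-1.1, -0.6, 1.3]
width: 0.336
grasp_force: 39.9
```

move_arm(
  plan=[
    [[0, 0, 0.004], [0, 0, 0], -1],
    [[0, 0, 0], [0, 0, 0], -1],
  ],
)

```text
time_s: 10.6
ee_pos: [0.6192, -0.2695, 0.0407]
ee_rot: [-179.9, 0.0, 48.7]
contact_force: [-2.4, 1.1, 6.0]
width: 0.334
grasp_force: 40.3
```

move_arm(
  plan=[
    [[-0.008, 0, -0.003], [0, 0, 0], -1],
    [[0, 0, 0], [0, 0, 0], -1],
  ],
)

```text
time_s: 10.85
ee_pos: [0.6187, -0.2705, 0.0408]
ee_rot: [-180.0, -0.1, 48.8]
contact_force: [1.0, 1.7, 3.0]
width: 0.335
grasp_force: 40.0
```

move_arm(
  plan=[
    [[-0.006, 0, 0], [0, 0, 0], -1],
    [[0, 0, 0], [0, 0, 0], -1],
  ],
)

```text
time_s: 11.1
ee_pos: [0.6182, -0.2714, 0.0408]
ee_rot: [180.0, -0.1, 48.8]
contact_force: [2.3, 1.8, 3.5]
width: 0.334
grasp_force: 40.0
```

```bash
python3 - <<'E'
from h import *
s=robot.sense();v=np.load("fix.npy");print(fx(s["ee_pos"]),R.from_euler("z",-v[2]).apply(s["contact_force"]),s["wrist_torque"])
E
```

```text
[[0.05554909 0.01154227 0.04078753]] [0.48439249 2.86463558 3.47055369] [ 0.49874841 -0.40933211  0.00147581]
```

move_arm(
  plan=[
    [[-0.004, 0, 0], [0, 0, 0], -1],
    [[0, 0, 0], [0, 0, 0], -1],
  ],
)

```text
time_s: 11.35
ee_pos: [0.6171, -0.2725, 0.0407]
ee_rot: [180.0, -0.1, 48.8]
contact_force: [3.1, 2.1, 4.4]
width: 0.331
grasp_force: 40.0
```

move_arm(
  plan=[
    [[-0.004, 0, 0], [0, 0, 0], -1],
    [[0, 0, 0], [0, 0, 0], -1],
  ],
)

```text
time_s: 11.6
ee_pos: [0.6164, -0.2733, 0.0407]
ee_rot: [-180.0, -0.1, 48.8]
contact_force: [1.4, 2.4, 5.2]
width: 0.335
grasp_force: 40.0
```

```bash
python3 - <<'E'
from h import *
s=robot.sense();v=np.load("fix.npy");print(fx(s["ee_pos"]),R.from_euler("z",-v[2]).apply(s["contact_force"]),s["wrist_torque"])
E
```

```text
[[0.05547576 0.00892101 0.04072327]] [-0.50818685  2.77616016  5.22320202] [ 0.66050507 -0.66498711  0.09056314]
```

move_arm(
  plan=[
    [[-0.004, 0, -0.002], [0, 0, 0], -1],
    [[0, 0, 0], [0, 0, 0], -1],
  ],
)

```text
time_s: 11.85
ee_pos: [0.6163, -0.2732, 0.0408]
ee_rot: [180.0, -0.1, 48.8]
contact_force: [4.4, 2.2, 2.3]
width: 0.338
grasp_force: 39.8
```

move_arm(
  plan=[
    [[-0.004, 0, 0], [0, 0, 0], -1],
    [[0, 0, 0], [0, 0, 0], -1],
  ],
)

```text
time_s: 12.1
ee_pos: [0.6162, -0.2732, 0.0408]
ee_rot: [180.0, -0.2, 48.8]
contact_force: [6.0, 3.5, 1.5]
width: 0.335
grasp_force: 39.8
```

```bash
python3 - <<'E'
from h import *
s=robot.sense();v=np.load("fix.npy");print(fx(s["ee_pos"]),R.from_euler("z",-v[2]).apply(s["contact_force"]),s["wrist_torque"])
E
```

```text
[[0.05533994 0.00889641 0.04077467]] [2.20314947 6.64042211 1.48861021] [ 0.86982998 -1.21908042  0.0599007 ]
```

The hand has stalled with 6.6 N along +y, so the plain end is butted on the stop. Seat it and release.

move_arm(
  plan=[
    [[0, 0, 0.003], [0, 0, 0], -1],
    [[0, 0, 0], [0, 0, 0], -0.25],
    [[0, 0, 0], [0, 0, 0], -0.1],
    [[0, 0, 0], [0, 0, 0], 0.1],
    [[0, 0, 0], [0, 0, 0], 0.1],
  ],
  newtons=20,
)

```text
time_s: 12.72
ee_pos: [0.6132, -0.2758, 0.0393]
ee_rot: [-179.9, 0.1, 48.7]
contact_force: [0.5, 0.7, -0.7]
width: 0.55
grasp_force: 0.0
```

move_arm(
  plan=[
    [[0, 0, -0.03], [0, 0, 0], 0.15],
    [[0, 0, -0.08], [0, 0, 0], 0.15],
    [[0, 0, -0.16], [0, 0, 0], 0.15],
    [[0, 0, -0.12], [0, 0, 0], 0.15],
    [[0, 0, 0], [0, 0, 0], 0.15],
  ],
)

```text
time_s: 13.35
ee_pos: [0.6178, -0.2763, 0.1434]
ee_rot: [179.5, -0.2, 48.7]
contact_force: [-0.7, -0.0, -0.2]
width: 0.574
grasp_force: 0.0
```

```bash
python3 - <<'E'
from h import *
v=np.load("fix.npy");s=robot.sense();print(fx(s["ee_pos"]),s["ee_rot"],s["contact_force"],s["width"])
i=robot.grab_frame("wrist");np.savez("pics/w6.npz",i=i,**s)
c=cam("wrist",s)
for n,p in(("stop",[60,-47.5,50]),("tip",[60,72.5,50]),("post+",[75,31.5,64]),("toe+",[33,45.5,60]),("toe+ in",[33,31.5,60]),("cam",[-115,0,68]),("roll",[-74,0,46]),("stopcorners",[28,-47.5,60]),("",[95,-47.5,60])):print(n,(proj(c,place(v,np.array(p)/1e3))/.64).round(0))
cv2.imwrite("pics/w6.png",np.clip(cv2.resize(i[:,:,::-1],(800,600),interpolation=cv2.INTER_CUBIC)*1.2,0,255).astype(np.uint8))
E
```

```text
[[0.05852017 0.00758406 0.14339753]] [179.52369461  -0.18946973  48.74486795] [-0.67810132 -0.00533936 -0.20911815] 0.5739964538253972
stop [[407. 384.]]
tip [[407. 180.]]
post+ [[436. 261.]]
toe+ [[356. 234.]]
toe+ in [[357. 260.]]
cam [[ 81. 320.]]
roll [[178. 308.]]
stopcorners [[352. 392.]]
 [[466. 392.]]
```

View pics/w6.png

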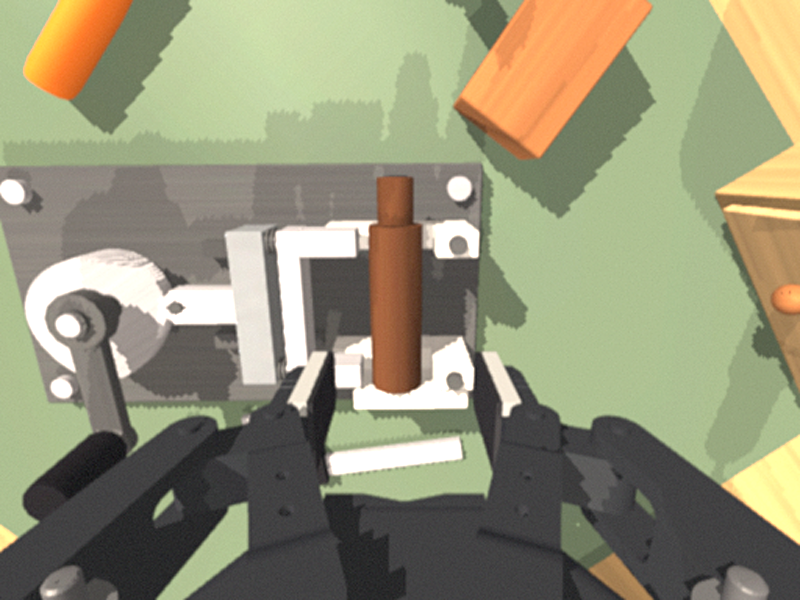

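The joint (398, 178–390) lies on both rests with its plain end on the stop, and the toe (355) and post (435) are on either side of it. The knob is at about (80,470). Next I'll refine the crank angle.

```bash
python3 - <<'E'
from h import *
v=np.load("fix.npy");c1=cam("wrist",np.load("pics/w6.npz"));c2=cam("wrist",np.load("pics/w1.npz"))
for a in(-96,-92,-88,-84,-80):
    q=np.radians(a);x,y=-115+75*np.cos(q),75*np.sin(q)
    P=np.array([[x,y,71],[x,y,117]])/1e3
    print(a,(proj(c1,place(v,P))/.64).round().tolist(),(proj(c2,place(v,P))/.64).round().tolist(),(proj(cam("top"),place(v,P))).round(1).tolist())
s=robot.sense();q=np.radians(-87)
rows(place(v,[-.115+.075*np.cos(q),.075*np.sin(q),.150])[0],Rfix(),5)
E
```

```text
-96 [[90.0, 444.0], [24.0, 503.0]] [[360.0, 410.0], [354.0, 439.0]] [[337.4, 236.5], [340.7, 236.1]]
-92 [[100.0, 445.0], [35.0, 504.0]] [[365.0, 408.0], [360.0, 438.0]] [[338.8, 235.0], [342.2, 234.5]]
-88 [[109.0, 445.0], [46.0, 504.0]] [[370.0, 406.0], [366.0, 435.0]] [[340.1, 233.5], [343.6, 232.9]]
-84 [[118.0, 444.0], [57.0, 503.0]] [[376.0, 404.0], [372.0, 433.0]] [[341.3, 231.8], [344.8, 231.2]]
-80 [[127.0, 443.0], [67.0, 502.0]] [[380.0, 401.0], [377.0, 430.0]] [[342.4, 230.1], [345.9, 229.4]]
n 5 step mm 37.400000000000006 deg 0.1 turn [0.008, -0.004, 0.001]
[-0.065, -0.134, -0.008]
[-0.065, -0.134, -0.008]
[-0.065, -0.134, -0.008]
[-0.065, -0.134, -0.008]
[-0.065, -0.134, -0.007]
```

move_arm(
  plan=[
    [[-0.065, -0.134, -0.008], [0.008, 0, 0], 0.5],
    [[-0.065, -0.134, -0.008], [0.008, 0, 0], 0.5],
    [[-0.065, -0.134, -0.008], [0.008, 0, 0], 0.5],
    [[-0.065, -0.134, -0.008], [0.008, 0, 0], 0.5],
    [[-0.065, -0.134, -0.008], [0.008, 0, 0], 0.5],
  ],
)

```text
time_s: 14.02
ee_pos: [0.4326, -0.225, 0.147]
ee_rot: [-179.6, 0.0, 48.7]
contact_force: [-0.7, -0.4, 0.1]
width: 0.748
grasp_force: 0.0
```

move_arm(
  plan=[
    [[0, 0, 0], [0, 0, 0], 0.5],
    [[0, 0, 0], [0, 0, 0], 0.5],
  ],
)

```text
time_s: 14.28
ee_pos: [0.435, -0.2258, 0.1478]
ee_rot: [-179.7, -0.0, 48.7]
contact_force: [-0.3, -0.6, 0.7]
width: 0.745
grasp_force: 0.0
```

```bash
python3 - <<'E'
from h import *
v=np.load("fix.npy");s=robot.sense();print(fx(s["ee_pos"]),s["width"])
i=robot.grab_frame("wrist");np.savez("pics/w7.npz",i=i,**s)
q=np.radians(-87);rows(place(v,[-.115+.075*np.cos(q),.075*np.sin(q),.082])[0],Rfix(),3)
print((proj(cam("wrist",s),place(v,[-.111,-.075,.117]))/.64))
cv2.imwrite("pics/w7.png",np.clip(cv2.resize(i[:,:,::-1],(800,600),interpolation=cv2.INTER_CUBIC)*1.4,0,255).astype(np.uint8))
E
```

```text
[[-0.11215427 -0.07499122  0.14775348]] 0.7454830344987127
n 3 step mm 22.0 deg 0.1 turn [-0.015, -0.002, 0.002]
[-0.0, 0.001, 0.088]
[-0.0, 0.001, 0.088]
[-0.0, 0.001, 0.088]
[[409.19434359 337.52966229]]
```

View pics/w7.png

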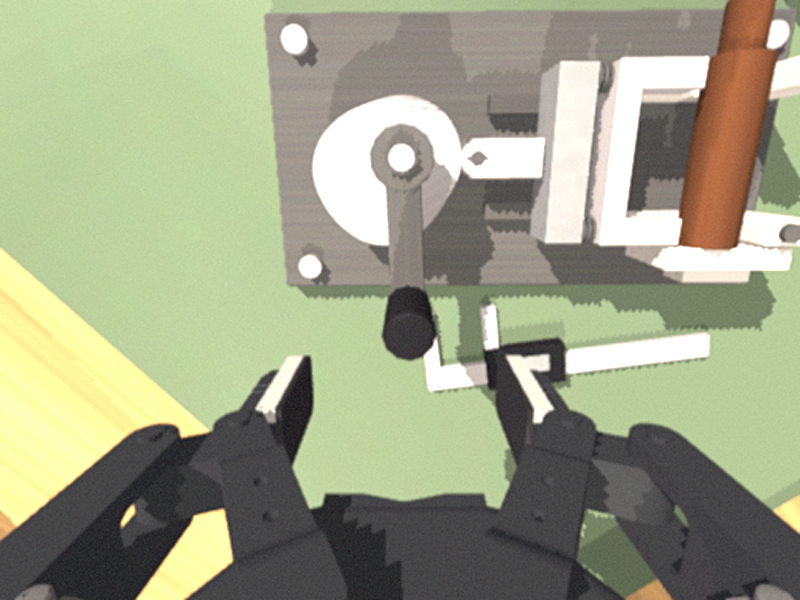

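The knob top is at (409,331), 6 px above the prediction, so it is about 2 mm further +y. The hub is at (401,157), and the cam's biggest radius points lower-left. I'll read the cam profile numerically.

```bash
python3 - <<'E'
from h import *
v=np.load("fix.npy");d=np.load("pics/w7.npz");c=cam("wrist",d);i=d["i"]
hub=ray(c,np.array([401,157])*.64,.075);print("hub z75",fx(hub));print("roll",fx(ray(c,np.array([478,158])*.64,.046)))
print("knob",fx(ray(c,np.array([409,331])*.64,.117)))
g=cv2.cvtColor(i,cv2.COLOR_RGB2GRAY).astype(np.float32)
# polar sampling on plane z=.046 around (-115,+dy)
for dy in(0.0015,):
  for a in range(-180,180,10):
    q=np.radians(a);rr=np.arange(.020,.062,.0005)
    P=np.c_[-.115+rr*np.cos(q),dy+rr*np.sin(q),np.full(len(rr),.046)]
    uv=proj(c,place(v,P)).astype(np.float32)
    s=cv2.remap(g,uv[:,0],uv[:,1],cv2.INTER_LINEAR).ravel()
    k=np.diff(cv2.GaussianBlur(s[None],(1,5),0)[0] if 0 else s)
    j=np.argmin(s[4:]-s[:-4]);print(a,round(rr[j+2]*1e3,1),int(s[j]),int(s[j+4]),end=" | ")
E
```

```text
hub z75 [[-0.11504273  0.00101429  0.075     ]]
roll [[-0.07352103  0.00124505  0.046     ]]
knob [[-0.11109843 -0.07196365  0.117     ]]
-180 48.5 227 105 | -170 50.0 224 114 | -160 50.5 217 116 | -150 50.5 218 120 | -140 50.5 220 122 | -130 50.5 223 120 | -120 50.5 225 126 | -110 50.5 197 74 | -100 49.0 162 78 | -90 29.0 105 97 | -80 25.5 96 93 | -70 40.0 114 73 | -60 37.0 110 73 | -50 34.5 111 71 | -40 33.0 117 71 | -30 32.0 143 80 | -20 32.5 192 73 | -10 32.0 224 126 | 0 35.0 223 136 | 10 31.5 214 125 | 20 32.0 198 100 | 30 31.5 206 106 | 40 31.5 212 108 | 50 31.5 196 101 | 60 31.5 183 96 | 70 31.5 174 103 | 80 31.5 165 104 | 90 31.5 177 102 | 100 31.5 187 105 | 110 32.0 199 98 | 120 32.5 231 108 | 130 34.5 217 97 | 140 37.0 209 101 | 150 40.0 204 102 | 160 43.0 204 116 | 170 46.0 208 119 |
```

move_arm(
  plan=[
    [[0.008, 0.002, 0.08], [0, 0, 0], 0.4],
    [[0, 0.002, 0.09], [0, 0, 0], 0.4],
    [[0, 0, 0.09], [0, 0, 0], 0.4],
    [[0, 0, 0], [0, 0, 0], 0.4],
  ],
)

```text
time_s: 14.82
ee_pos: [0.436, -0.2239, 0.0811]
ee_rot: [-179.5, 0.0, 48.8]
contact_force: [0.5, 0.1, 0.4]
width: 0.705
grasp_force: 0.0
```

The cam profile is clear: symmetric about −140°, with the dwell on either side of that, so mid dwell needs about 140° CCW, taking the crank from −87° to about +53°. Gripping the knob.

move_arm(
  plan=[
    [[0, 0, 0], [0, 0, 0], -0.3],
    [[0, 0, 0], [0, 0, 0], -1],
    [[0, 0, 0], [0, 0, 0], -1],
    [[0, 0, 0], [0, 0, 0], -1],
    [[0, 0, 0], [0, 0, 0], -1],
  ],
  newtons=30,
)

```text
time_s: 15.45
ee_pos: [0.4378, -0.2252, 0.084]
ee_rot: [-179.9, -0.0, 48.7]
contact_force: [0.3, -0.7, 4.9]
width: 0.274
grasp_force: 29.7
```

```bash
python3 - <<'E'
from h import *
s=robot.sense();v=np.load("fix.npy");f=fx(s["ee_pos"])[0];print(f,s["width"],s["contact_force"],s["ee_rot"])
# arc: centre (-.115,.0011), tool x=fix +y, tool y=fix +x
C=np.array([-.115,.0011]);r0=f[:2]-C;print(np.hypot(*r0),np.degrees(np.arctan2(r0[1],r0[0])))
M=R.from_euler("xyz",s["ee_rot"],degrees=True)
p0=s["ee_pos"].copy();p0[2]=0
a=-87
for k in range(14):
    q0,q1=np.radians([a+10*k,a+10*k+10]);dl=.075*np.array([np.cos(q1)-np.cos(q0),np.sin(q1)-np.sin(q0),0])
    print(a+10*k+10,(M.inv().apply(R.from_euler("z",v[2]).apply(dl))/.25).round(3).tolist())
E
```

```text
[-0.11041892 -0.07271588  0.08398607] 0.274178404171215 [ 0.27125026 -0.74901451  4.94158845] [-1.79854754e+02 -4.75293248e-02  4.87365389e+01]
0.07395789931731336 -86.4487246665309
-77 [0.007, 0.052, -0.0]
-67 [0.016, 0.05, -0.0]
-57 [0.025, 0.046, -0.0]
-47 [0.032, 0.041, -0.0]
-37 [0.039, 0.035, -0.0]
-27 [0.044, 0.028, -0.0]
-17 [0.048, 0.02, -0.0]
-7 [0.051, 0.011, 0.0]
3 [0.052, 0.002, 0.0]
13 [0.052, -0.007, 0.0]
23 [0.05, -0.016, 0.0]
33 [0.046, -0.025, 0.0]
43 [0.041, -0.032, 0.0]
53 [0.035, -0.039, 0.0]
```

move_arm(
  plan=[
    [[0, 0, -0.02], [0, 0, 0], -1],
    [[0.007, 0.052, 0], [0, 0, 0], -1],
    [[0.016, 0.05, 0], [0, 0, 0], -1],
    [[0, 0, 0], [0, 0, 0], -1],
  ],
)

```text
time_s: 15.95
ee_pos: [0.4578, -0.2364, 0.0847]
ee_rot: [-179.4, 0.1, 48.7]
contact_force: [1.3, 0.6, -23.9]
width: 0.27
grasp_force: 31.4
```

```bash
cat > st.py <<'E'
from h import *
s=robot.sense();v=np.load("fix.npy");f=fx(s["ee_pos"])[0];r=f[:2]-[-.115,.0011]
F=R.from_euler("z",-v[2]).apply(s["contact_force"]);th=np.arctan2(r[1],r[0])
print(f.round(4),"r",np.hypot(*r).round(4),"ang",np.degrees(th).round(1),"F rad",(F[0]*np.cos(th)+F[1]*np.sin(th)).round(1),"tan",(-F[0]*np.sin(th)+F[1]*np.cos(th)).round(1),"z",F[2].round(1),"grip",round(s["grasp_force"],1),round(s["width"],3))
E
python3 st.py
```

```text
[-0.0881 -0.068   0.0847] r 0.0742 ang -68.7 F rad -1.0 tan 1.0 z -23.9 grip 31.4 0.27
```

move_arm(
  plan=[
    [[0.005, 0.01, 0.015], [0, 0, 0], -1],
    [[0.02, 0.04, 0], [0, 0, 0], -1],
    [[0, 0, 0], [0, 0, 0], -1],
  ],
)

```text
time_s: 16.32
ee_pos: [0.4749, -0.2409, 0.0845]
ee_rot: [-179.8, -0.1, 48.8]
contact_force: [0.3, 1.4, -12.1]
width: 0.269
grasp_force: 32.3
```

```bash
python3 st.py
```

```text
[-0.0722 -0.0601  0.0845] r 0.0747 ang -55.0 F rad -1.4 tan 0.1 z -12.1 grip 32.3 0.269
```

move_arm(
  plan=[
    [[0.033, 0.041, 0.01], [0, 0, 0], -1],
    [[0.039, 0.035, 0], [0, 0, 0], -1],
    [[0.044, 0.027, 0], [0, 0, 0], -1],
    [[0, 0, 0], [0, 0, 0], -1],
  ],
)

```text
time_s: 16.82
ee_pos: [0.5159, -0.2351, 0.084]
ee_rot: [-180.0, -0.2, 48.9]
contact_force: [-2.2, 4.5, 8.2]
width: 0.269
grasp_force: 34.2
```

```bash
python3 st.py
```

```text
[-0.0453 -0.0286  0.084 ] r 0.0758 ang -23.1 F rad -5.0 tan -0.1 z 8.2 grip 34.2 0.269
```

move_arm(
  plan=[
    [[0.052, 0.012, -0.005], [0, 0, 0], -1],
    [[0.052, 0.006, 0], [0, 0, 0], -1],
    [[0.052, -0.003, 0], [0, 0, 0], -1],
    [[0, 0, 0], [0, 0, 0], -1],
  ],
)

```text
time_s: 17.32
ee_pos: [0.5443, -0.2117, 0.0843]
ee_rot: [179.8, -0.1, 48.8]
contact_force: [2.4, -5.8, 1.6]
width: 0.27
grasp_force: 33.7
```

```bash
python3 st.py
```

```text
[-0.0393  0.0077  0.0843] r 0.076 ang 5.0 F rad 5.3 tan -3.2 z 1.6 grip 33.7 0.27
```

move_arm(
  plan=[
    [[0.052, -0.006, 0], [0, 0, 0], -1],
    [[0.049, -0.017, 0], [0, 0, 0], -1],
    [[0, 0, 0], [0, 0, 0], -1],
  ],
)

```text
time_s: 17.7
ee_pos: [0.5559, -0.1894, 0.0843]
ee_rot: [179.8, -0.0, 48.7]
contact_force: [2.2, -4.8, 2.9]
width: 0.266
grasp_force: 33.7
```

```bash
python3 st.py
```

```text
[-0.0453  0.0321  0.0843] r 0.0762 ang 24.0 F rad 3.6 tan -3.9 z 2.9 grip 33.7 0.266
```

move_arm(
  plan=[
    [[0.046, -0.024, 0], [0, 0, 0], -1],
    [[0.041, -0.032, 0], [0, 0, 0], -1],
    [[0, 0, 0], [0, 0, 0], -1],
  ],
)

```text
time_s: 18.08
ee_pos: [0.5592, -0.1597, 0.0842]
ee_rot: [-179.9, -0.2, 48.9]
contact_force: [3.0, -0.8, 5.5]
width: 0.274
grasp_force: 33.9
```

```bash
python3 st.py
```

```text
[-0.0624  0.0566  0.0842] r 0.0765 ang 46.6 F rad 2.9 tan -1.1 z 5.5 grip 33.9 0.274
```

move_arm(
  plan=[
    [[0.023, -0.027, 0], [0, 0, 0], -1],
    [[0, 0, 0], [0, 0, 0], -1],
    [[0, 0, 0], [0, 0, 0], -1],
  ],
)

```text
time_s: 18.45
ee_pos: [0.5579, -0.1509, 0.0842]
ee_rot: [-179.9, -0.2, 48.8]
contact_force: [3.0, -0.8, 5.6]
width: 0.27
grasp_force: 34.0
```

```bash
python3 st.py; python3 - <<'E'
from h import *
v=np.load("fix.npy");s=robot.sense();i=robot.grab_frame("wrist");np.savez("pics/w8.npz",i=i,**s);c=cam("wrist",s)
print(proj(c,place(v,[[-.058,.0012,.046],[-.074,.0012,.046],[.0163+.033,.0385,.06]])))
E
```

```text
[-0.0692  0.0623  0.0842] r 0.0764 ang 53.2 F rad 2.8 tan -1.4 z 5.6 grip 34.0 0.27
[[274.26308042 286.99623433]
 [253.40133241 286.92652463]
 [433.98833202 252.93763632]]
```

move_arm(
  plan=[
    [[0, 0, 0], [0, 0, 0], -0.2],
    [[0, 0, 0], [0, 0, 0], 0.1],
    [[0, 0, 0], [0, 0, 0], 0.3],
    [[0, 0, -0.08], [0, 0, 0], 0.3],
    [[0, 0, -0.16], [0, 0, 0], 0.3],
  ],
)

```text
time_s: 19.12
ee_pos: [0.5534, -0.1518, 0.1423]
ee_rot: [-179.5, 0.1, 48.7]
contact_force: [0.5, -0.5, -0.6]
width: 0.647
grasp_force: 0.0
```

move_arm(
  plan=[
    [[0, 0, -0.24], [0, 0, 0], 0.3],
    [[0, 0, -0.24], [0, 0, 0], 0.3],
    [[-0.2, 0, -0.1], [0, 0, 0], 0.3],
    [[-0.2, 0, 0], [0, 0, 0], 0.3],
    [[0, 0, 0], [0, 0, 0], 0.3],
  ],
)

```text
time_s: 19.75
ee_pos: [0.4866, -0.2332, 0.2897]
ee_rot: [-179.9, 0.1, 48.2]
contact_force: [0.3, 0.2, 0.4]
width: 0.647
grasp_force: 0.0
```

move_arm(
  plan=[
    [[0, 0, 0], [0, 0, 0], 0.3],
    [[0, 0, 0], [0, 0, 0], 0.3],
  ],
)

```text
time_s: 20.0
ee_pos: [0.4907, -0.2261, 0.288]
ee_rot: [-179.7, -0.1, 48.9]
contact_force: [0.3, 0.8, 0.4]
width: 0.653
grasp_force: 0.0
```

```bash
python3 - <<'E'
from h import *
v=np.load("fix.npy");s=robot.sense();i=robot.grab_frame("wrist");np.savez("pics/w9.npz",i=i,**s);c=cam("wrist",s)
print(fx(s["ee_pos"]),s["contact_force"])
g=cv2.cvtColor(i,cv2.COLOR_RGB2GRAY).astype(np.float32)
def samp(P): 
    uv=proj(c,place(v,P)).astype(np.float32);return cv2.remap(g,uv[:,0],uv[:,1],cv2.INTER_LINEAR).ravel(),uv
x=np.arange(-.1,.1,.002);
for y,z in((.0012,.046),(.0385,.06),(-.0385,.06)):
    q,uv=samp(np.c_[x,x*0+y,x*0+z]);print("line",y,uv[0].round(),uv[-1].round());print([(int(1e3*a+(.5 if a>0 else -.5)),int(b)) for a,b in zip(x,q)])
for a in range(-180,180,10):
    t=np.radians(a);rr=np.arange(.020,.062,.0005);q,_=samp(np.c_[-.115+rr*np.cos(t),.0012+rr*np.sin(t),0*rr+.046]);j=np.argmin(q[4:]-q[:-4]);print(a,round(rr[j+2]*1e3,1),int(q[j]),int(q[j+4]),end=" | ")
# reddish joint mask
hsv=cv2.cvtColor(i,cv2.COLOR_RGB2HSV)
print((proj(c,place(v,[[.06,-.0475+.0012,.05],[.06,.0725+.0012,.05],[.045,0,.05],[.075,0,.05]]))).round(1).tolist())
for t in(-.04,-.02,0,.02,.04,.06):
    xx=np.arange(.03,.1,.001);uv=proj(c,place(v,np.c_[xx,xx*0+t,xx*0+.05])).astype(np.float32)
    b=cv2.remap(i,uv[:,0],uv[:,1],cv2.INTER_LINEAR).reshape(-1,3).astype(int);m=(b[:,0]>b[:,2]*1.8)&(b[:,0]>40);print(t,xx[m][[0,-1]] if m.any() else None)
E
```

```text
[[-0.07008684 -0.03850979  0.287996  ]] [0.33073231 0.77469253 0.35247621]
line 0.0012 [239. 131.] [383. 132.]
[(-100, 181), (-98, 181), (-96, 151), (-94, 151), (-92, 152), (-90, 151), (-88, 152), (-86, 152), (-84, 151), (-82, 151), (-80, 150), (-78, 151), (-76, 150), (-74, 149), (-72, 149), (-70, 154), (-68, 190), (-66, 224), (-64, 230), (-62, 198), (-60, 110), (-58, 98), (-56, 111), (-54, 201), (-52, 252), (-50, 251), (-48, 234), (-46, 226), (-44, 225), (-42, 227), (-40, 211), (-38, 164), (-36, 145), (-34, 146), (-32, 146), (-30, 146), (-28, 146), (-26, 147), (-24, 142), (-22, 102), (-20, 87), (-18, 115), (-16, 118), (-14, 117), (-12, 145), (-10, 177), (-8, 179), (-6, 179), (-4, 181), (-2, 180), (0, 157), (2, 94), (4, 128), (6, 177), (8, 225), (10, 228), (12, 230), (14, 228), (16, 228), (18, 197), (20, 87), (22, 52), (24, 56), (26, 56), (28, 56), (30, 54), (32, 55), (34, 53), (36, 56), (38, 57), (40, 57), (42, 56), (44, 55), (46, 55), (48, 66), (50, 76), (52, 80), (54, 83), (56, 85), (58, 89), (60, 95), (62, 93), (64, 93), (66, 90), (68, 83), (70, 78), (72, 72), (74, 64), (76, 53),
[... 2552 characters left out ...]
4 128 | -100 33.5 207 125 | -90 35.5 192 104 | -80 37.0 185 114 | -70 40.5 122 87 | -60 43.0 129 91 | -50 46.5 123 85 | -40 48.5 192 107 | -30 50.0 193 92 | -20 50.5 193 91 | -10 50.0 212 100 | 0 53.5 219 128 | 10 49.5 146 86 | 20 49.5 147 107 | 30 30.0 217 160 | 40 47.5 186 120 | 50 60.5 110 103 | 60 24.5 111 108 | 70 39.5 151 113 | 80 36.5 181 116 | 90 34.5 176 113 | 100 32.5 188 119 | 110 32.0 193 116 | 120 32.0 215 116 | 130 32.0 208 119 | 140 32.0 219 136 | 150 32.0 216 134 | 160 32.5 209 125 | 170 32.5 216 129 | [[352.7, 166.5], [361.9, 74.8], [345.0, 133.0], [367.1, 133.1]]
-0.04 [0.051 0.075]
-0.02 [0.046 0.076]
0 [0.046 0.076]
0.02 [0.046 0.075]
0.04 [0.051 0.074]
0.06 [0.051 0.07 ]
```

```bash
python3 - <<'E'
from h import *
v=np.load("fix.npy")
for n,X in(("pics/w6.npz",.0575),("pics/w9.npz",.0605)):
    d=np.load(n);c=cam("wrist",d);i=d["i"]
    for z in(.05,.064):
        y=np.arange(-.07,.09,.0005);uv=proj(c,place(v,np.c_[y*0+X,y,y*0+z])).astype(np.float32)
        b=cv2.remap(i,uv[:,0],uv[:,1],cv2.INTER_LINEAR).reshape(-1,3).astype(int);m=(b[:,0]>b[:,2]*1.7)&(b[:,0]>30);print(n,z,y[m][[0,-1]])
        if z>.06:
            k=np.where(m)[0][0];print(b[k-8:k+6:2].tolist())
E
```

```text
pics/w6.npz 0.05 [-0.053   0.0745]
pics/w6.npz 0.064 [-0.045   0.0745]
[[255, 253, 246], [251, 246, 233], [220, 206, 190], [160, 135, 118], [119, 82, 61], [112, 67, 44], [111, 66, 41]]
pics/w9.npz 0.05 [-0.0465  0.0755]
pics/w9.npz 0.064 [-0.0445  0.074 ]
[[250, 242, 231], [229, 215, 201], [196, 177, 161], [152, 130, 118], [130, 92, 76], [121, 73, 51], [119, 68, 39]]
```

```bash
python3 -c "
from bench import robot
print(robot.hand_in())"
```

```text
the job is handed in; nothing more can be done
None
```

The job is handed in: the one-tenon joint lies on both rests with its plain end on the stop, clamped with the roller measured at about x −58 mm, mid dwell, and the hand clear; the clamp force was not measured directly, and no verdict came back.

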